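Make up two slide-preparation kits

TASK

Make up the staining kit in the rectangular steel tray: the large screw-cap pot in the square cell, the glass staining jar in the narrower cell at the other end. Make up the smear kit in the white twin-cup holder: the small screw-cap pot in the wider cup, the amber dropper bottle in the narrower cup. Keep every container upright, stand each flat on the floor of its cell or cup, and leave the petri dish, slide mailer and beaker where they are.

Things in the scene. Friction and masses are not known exactly. Their poses are not given: they have to be found in the camera images.
- large_pot: Large cylindrical white specimen pot with ribbed screw cap, standing upright, loose: body 56 mm diameter to 46 mm height, cap 58 mm diameter from 46 to 66 mm (total height 66 mm), about 90 g. Origin: centre of its underside, z up. Of the two pots of the same style this is the larger.
- small_pot: Small cylindrical white specimen pot with ribbed screw cap, standing upright, loose: body 38 mm diameter to 40 mm height, cap 40 mm diameter from 40 to 58 mm (total height 58 mm), about 50 g. Origin: centre of its underside, z up.
- dropper_bottle: Slender amber glass dropper bottle with paper label, standing upright, loose: body 28 mm diameter to 56 mm height, then a narrow shoulder, a 16 mm diameter black collar and a pointed nozzle up to 88 mm; about 60 g. Origin: centre of its underside, z up.
- staining_jar: Rectangular clear glass slide-staining jar with inner ribs and a flush white lid, standing upright, loose: 42 mm (its x) by 30 mm (its y), 76 mm high to the lid plus a low lid grip (26 by 8 mm) up to 80 mm; about 180 g. The lid does not come off. Origin: centre of its underside, z up.
- steel_tray: Rectangular stainless steel kit tray, fixed to the bench, 172 mm (its x) by 86 mm (its y), outer walls 4 mm thick. Floor top is 4 mm and all walls are 18 mm above the bench. Two cells: a square cell 78 by 78 mm centred at x = -43 mm, y = 0, and a narrower cell 54 mm (x) by 78 mm (y) centred at x = +55 mm, y = 0; a solid flat block 32 mm wide and 18 mm high lies between them. Origin: centre of the underside, on the bench. It may lie at any yaw.
- twin_cups: White plastic holder of two open round cups side by side joined by a low web, fixed to the bench. Floor tops are 4 mm and rims 18 mm above the bench, walls 4 mm. The wider cup (64 mm inner diameter) is centred at x = -42 mm, y = 0, the narrower cup (48 mm inner diameter) at x = +42 mm, y = 0. The web is 10 mm high. Origin: on the bench midway between the cup centres. It may lie at any yaw.
- petri_dish: Bystander: closed flat round glass petri dish, 60 mm diameter, 14 mm high, loose among the stock. Origin: centre of its underside. Leave alone.
- slide_mailer: Bystander: flat grey plastic slide mailer box lying on the bench, 76 mm (x) by 30 mm (y) by 20 mm high, loose. Origin: centre of its underside. Leave alone.
- beaker: Bystander: empty open glass beaker, 50 mm rim diameter, 60 mm high, loose. Origin: centre of its underside. Leave alone.

How it is judged:
By the outcome, as a careful person would: the job done as asked, in the order asked, and still so for the second after the job is handed in, with the robot touching nothing.
It also fails if it takes over 96 s, if anything falls off the work surface, if the arm or the gripper's body presses on something with over 40 N, if the wrist force passes 120 N, or if a joint passes its speed limit or range.

ROBOT

A 7-joint arm with a two-finger parallel gripper is mounted at the origin on the work surface. World frame = base frame: x ahead of the robot, y to its left, z up, the work surface at z = 0. Lengths are in m, angles in rad, forces in N, time in s.
With the tool pointing down it reaches from about 0.4 to 0.85 m from the base axis. Payload 4.5 kg.
Tool frame: the origin (TCP) lies between the finger pads; the fingertips stand 19 mm ahead of it and the grasp point (between the pads) is the TCP; z points along the fingers, y is the line along which they close (so a half turn about z gives the same grasp; the last joint's range is limited). The gripper opens to 85 mm and grips with 20 to 120 N. Pads are 22 mm wide; open, the fingers measure 114 mm over their backs; the gripper's body (76 mm by 85 mm) begins 54 mm behind the grasp point. The pads swing forward as they close: fully open they stand 13 mm farther back than shut.
Start: joints at [-1.28, 0.689, -0.195, 1.565, 0.157, 0.902, -0.215], TCP at [0.159, 0.605, 0.25] pointing down, gripper open.
Joint ranges: [-3.01, 3.01], [-0.46, 2.08], [-1.47, 1.51], [0.13, 2.56], [-1, 4.14], [0.04, 2.09], [-2.66, 2.66]. Speed limits (rad/s): [2.57, 2.57, 3.14, 3.14, 3.14, 3.14, 3.14].

INTERFACE

Orientations are given as a unit quaternion [w, x, y, z].
In Python, from plant import * gives the robot as it stands.
- The arm moves only by the tool send_rows, never from a script. Its argument "steps" is text: rows parted by semicolons, each of 5 numbers parted by spaces: the shift along the tool's x, y, z in mm, then the turn about the tool's z in rad, then the opening, from -1 (shut) to 1 (fully open). In form: dx dy dz roll hand; .... A call has 1 to 10 rows; each row shifts and turns the commanded pose from where the row before left it, along the tool's axes as they then stand; what a row does not reach is not made up. A row lasts 1/12 s, in which the tool goes at most 41.7 mm and 7.16 degrees, less where a joint would pass 70% of its speed; a pose out of reach is approached as far as the arm can. A call is refused whole if a number of a shift passes 41.7 or a number of a turn 0.125, either way. A call with a gripper value outside its range is refused whole. The fingers move at their own pace and stop on an object; the grip force is fixed at half the most. Time passes only in rows, so rows that do not move let the fingers close. It gives the time, the measured TCP pose, the force, the opening and the grip force at its end, in the units of the state.
- get_obs(): the state, without advancing time (a new reading comes with each control period).
- capture(name): name is "side" or "top" or "wrist"; returns a dict with "img" (400x640x3 uint8, blue, green, red), "fx", "fy", "cx", "cy" (pixels), "cam_to_world" (4x4, takes a point from camera to world coordinates); the wrist camera has in their place "mount" (4x4, takes a point from camera to tool coordinates, whose origin is the TCP and whose axes are the flange's). Camera axes: x right, y up, looking along -z (the intrinsics and any distortion apply to the point x, -y, -z); pixel columns grow to the right and rows downward; lengths in m; the calibration is good to about 2 mm. A picture is of the moment at which its call begins: read the wrist's pose just before it. There is no depth.
- close_job(): hands the job in; it is judged then, once.
The state is a dict: "time": time; "joints": joint angles; "joint_velocities": joint speeds; "tau": joint torques, N m; "position": TCP position; "eef_rot": TCP orientation; "contact_force": force on the tool from outside, world axes, zero at the start; "wrist_torque": the same for the moment, N m; "width": opening from 0.0 (shut) to 1.0 (fully open); "gripper_force": force on a finger pad.
Only numpy, scipy, OpenCV 4.12 (cv2) and the standard library are available. Lean on these libraries where they do the work, as an engineer would, in place of code of your own. Each camera call takes 0.05 s, during which the arm holds its last target. There are 200 camera calls.

## Working session

There is one attempt and no reset: what is moved stays moved. The work goes in short steps, Python scripts to look and compute and a tool call to move; the robot and the scene stay as the last step left them, time stands still between calls to the robot, and variables do not carry over. Pictures are saved under pics/ and viewed, at most 14 in all, crops included, and the job is handed in when it is done.

Besides the shell and the picture viewer there is one more tool, called after ">>>" as name(argument=value, ...), one argument or row to a line, values as JSON. send_rows: Moves the arm, as the interface text tells. Its arguments: {"type":"object","properties":{"steps":{"type":"string"}},"required":["steps"]}

```bash
mkdir -p pics; ls; python3 - <<'E'
from plant import *
import cv2
o=get_obs(); print(o)
for n in("top","side"):
    c=capture(n); cv2.imwrite(f"pics/{n}0.png",c["img"]); print(n,c["fx"],c["fy"],c["cx"],c["cy"],c["cam_to_world"],[k for k in c])
E
```

```text
pics
{'time': 0.0, 'joints': array([-1.2801979 ,  0.69000694, -0.19450709,  1.5663806 ,  0.15735316,
        0.90249807, -0.21511085]), 'joint_velocities': array([ 0.0005945 , -0.00188758, -0.00013906,  0.00197092, -0.00011891,
        0.00084684, -0.00142224]), 'tau': array([ 1.30778276e-04, -5.39618862e+01, -1.26655016e+00, -1.58539975e+01,
        9.09031718e-03,  9.60113568e-03, -1.15117200e-05]), 'position': array([0.15864412, 0.60387717, 0.24945979]), 'eef_rot': array([-3.03644586e-05,  1.27994219e-01,  9.91774461e-01, -9.47431575e-04]), 'contact_force': array([ 0.39374823,  0.10918554, -0.42519428]), 'wrist_torque': array([-0.03632619, -0.01918811,  0.02411844]), 'gripper_force': 0.0, 'width': 1.0001158784649697}
top 370.292371397037 370.292371397037 325.1411527232207 198.16244968014962 [[-0.01948345  0.98460764 -0.17368993  0.45075419]
 [-0.99977921 -0.02055401 -0.00436691 -0.01233158]
 [-0.00786972  0.1735665   0.98479071  0.91162265]
 [ 0.          0.          0.          1.        ]] ['img', 'fx', 'fy', 'cx', 'cy', 'cam_to_world']
side 380.583850573849 380.583850573849 318.5172241204707 197.58839802679353 [[-0.8275697   0.39883693 -0.39504113  0.24852619]
 [-0.56126761 -0.60084239  0.56918106  0.49976738]
 [-0.01034703  0.6927608   0.72109321  0.68879676]
 [ 0.          0.          0.          1.        ]] ['img', 'fx', 'fy', 'cx', 'cy', 'cam_to_world']
```

View pics/top0.png

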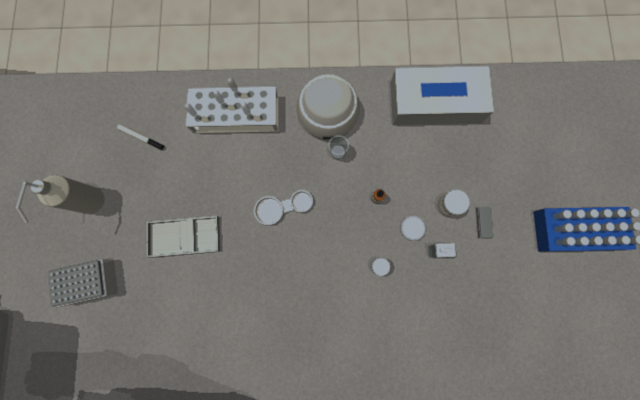

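View pics/side0.png

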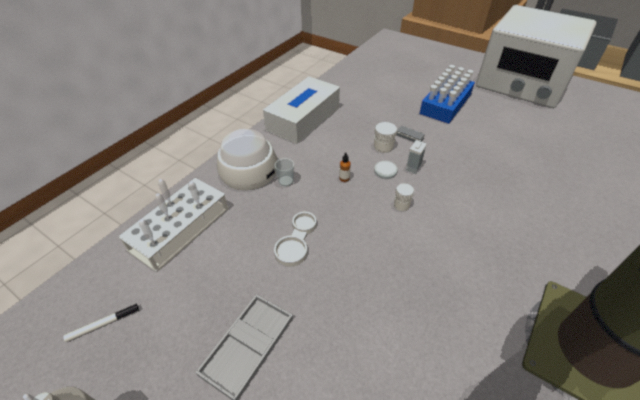

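```bash
cat > h.py <<'E'
import numpy as np, cv2
from scipy.spatial.transform import Rotation as R
from plant import *
def rot(o): q=o["eef_rot"]; return R.from_quat([q[1],q[2],q[3],q[0]]).as_matrix()
def wristT(c,o):
    T=np.eye(4);T[:3,:3]=rot(o);T[:3,3]=o["position"]; return T@np.array(c["mount"])
def ray(c,T,u,v,z):
    d=T[:3,:3]@np.array([(u-c["cx"])/c["fx"],-(v-c["cy"])/c["fy"],-1.]); p=T[:3,3]
    return p+d*(z-p[2])/d[2]
def proj(c,T,P):
    q=np.linalg.inv(T)@np.append(P,1); return c["cx"]+c["fx"]*q[0]/-q[2], c["cy"]-c["fy"]*q[1]/-q[2]
def move(o,target,yaw=None):
    "tool-axes shift in mm to target; yaw = direction of tool y (closing line) in world"
    Rm=rot(o); d=Rm.T@(np.array(target)-o["position"])*1000
    s="dx %.0f dy %.0f dz %.0f"%tuple(d)
    cur=np.arctan2(Rm[1,1],Rm[0,1])
    s+=" cur closing yaw %.3f"%cur
    if yaw is not None:
        e=-(yaw-cur); e=(e+np.pi/2)%np.pi-np.pi/2; s+=" roll %.3f"%e
    return s
E
python3 - <<'E'
from h import *
c=capture("top");T=np.array(c["cam_to_world"]);im=c["img"]
hsv=cv2.cvtColor(im,cv2.COLOR_BGR2HSV)
roi=np.zeros(im.shape[:2],np.uint8);roi[130:290,130:500]=255
for nm,m in (("bright",(im.min(2)>150)),("amber",(hsv[...,1]>110)),):
    m=(m&(roi>0)).astype(np.uint8)*255
    for k in cv2.findContours(m,cv2.RETR_EXTERNAL,cv2.CHAIN_APPROX_NONE)[0]:
        if cv2.contourArea(k)<25: continue
        r=cv2.minAreaRect(k);(u,v)=r[0]
        print(nm,np.round(r[0],1),np.round(r[1],1),round(r[2],1),"z.018",ray(c,T,u,v,.018).round(3),"z.07",ray(c,T,u,v,.07).round(3))
cv2.imwrite("pics/a.png",cv2.resize(im[130:290,130:500],None,fx=2.15,fy=2.15,interpolation=cv2.INTER_CUBIC))
E
```

```text
bright [380.5 266.5] [15. 15.] 90.0 z.018 [ 0.441 -0.136  0.018] z.07 [ 0.442 -0.129  0.07 ]
bright [445.5 249.5] [11. 17.] 90.0 z.018 [ 0.478 -0.293  0.018] z.07 [ 0.476 -0.277  0.07 ]
bright [206.6 235. ] [31.2 18.9] 85.6 z.018 [0.524 0.28  0.018] z.07 [0.52  0.263 0.07 ]
bright [172.  236.9] [33.4 40.6] 85.6 z.018 [0.521 0.363 0.018] z.07 [0.517 0.341 0.07 ]
bright [413.  227.5] [21. 20.] 90.0 z.018 [ 0.532 -0.219  0.018] z.07 [ 0.527 -0.207  0.07 ]
bright [287.3 204.9] [10.1  8.2] 71.6 z.018 [0.594 0.084 0.018] z.07 [0.585 0.079 0.07 ]
bright [269.5 211. ] [24. 23.] 90.0 z.018 [0.579 0.128 0.018] z.07 [0.572 0.12  0.07 ]
bright [302. 202.] [17. 17.] 45.0 z.018 [0.6   0.048 0.018] z.07 [0.591 0.045 0.07 ]
bright [456.5 201. ] [22. 23.] 90.0 z.018 [ 0.595 -0.329  0.018] z.07 [ 0.586 -0.31   0.07 ]
bright [138.  135.5] [18.3  2.7] 26.6 z.018 [0.78  0.463 0.018] z.07 [0.76  0.435 0.07 ]
amber [378.8 194.7] [10.6  9.9] 45.0 z.018 [ 0.614 -0.14   0.018] z.07 [ 0.605 -0.133  0.07 ]
```

View pics/a.png

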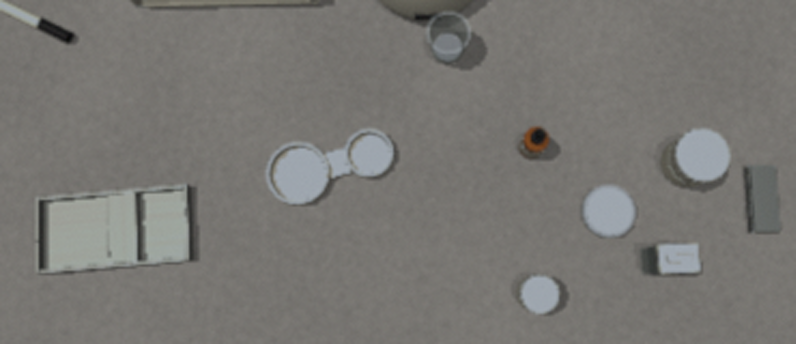

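```bash
python3 - <<'E'
from h import *
c=capture("wrist");o=get_obs()
print(c["fx"],c["cx"],c["cy"],c["mount"])
T=wristT(c,o)
for u,v in((320,200),(0,0),(640,0),(640,400),(0,400)):print(ray(c,T,u,v,.018).round(3))
print(move(o,[.50,.335,.25]))
E
```

```text
355.84294664712917 317.2924546561569 195.414496600679 [[-2.16618118e-04  9.56279000e-01  2.92455855e-01  7.30899059e-02]
 [ 9.99999674e-01  4.34486814e-04 -6.80008846e-04 -8.36876158e-04]
 [-7.77346392e-04  2.92455612e-01 -9.56278783e-01 -1.24228127e-01]
 [ 0.00000000e+00  0.00000000e+00  0.00000000e+00  1.00000000e+00]]
[0.199 0.596 0.018]
[-0.056  0.366  0.018]
[0.09  0.92  0.018]
[0.56  0.921 0.018]
[0.354 0.135 0.018]
dx -398 dy -174 dz -0 cur closing yaw 1.314
```

>>> send_rows(
  steps="-20 -9 0 0 1;-36 -16 0 0 1;-36 -16 0 0 1;-36 -16 0 0 1;-36 -16 0 0 1;-36 -16 0 0 1;-36 -16 0 0 1;-36 -16 0 0 1;-36 -16 0 0 1;-36 -16 0 0 1",
)

```text
time: 1.03
position: [0.4538, 0.3676, 0.2502]
eef_rot: [-0.0, 0.128, 0.992, -0.0]
contact_force: [-0.3, 1.0, -1.0]
width: 0.997
gripper_force: 0.0
```

>>> send_rows(
  steps="-34 -14 0 0 1;-20 -7 0 0 1;0 0 0 0 1;0 0 0 0 1",
)

```text
time: 1.37
position: [0.5005, 0.3337, 0.2499]
eef_rot: [-0.0, 0.13, 0.992, -0.0]
contact_force: [-1.1, -0.1, -0.0]
width: 1.001
gripper_force: 0.0
```

```bash
python3 - <<'E'
from h import *
o=get_obs();c=capture("wrist");T=wristT(c,o);im=c["img"];cv2.imwrite("pics/w1.png",im)
print(o["time"],o["position"])
E
```

```text
1.3667 [0.50052767 0.33372568 0.24991372]
```

View pics/w1.png

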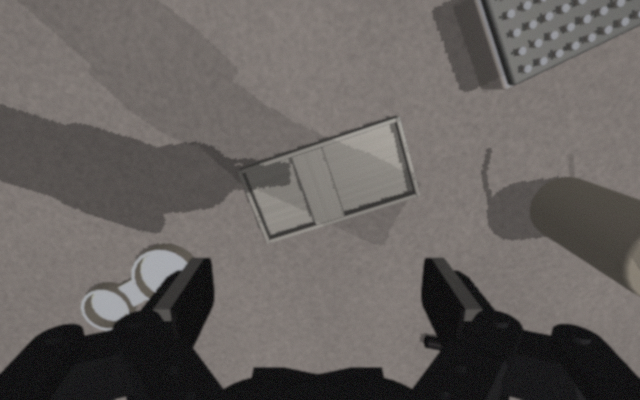

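The wrist view shows the tray: outer rim corners near (241,173), (397,118), (416,193), (269,241), the square cell on the right, the narrow one on the left; the cups are at (160,272) and (106,308).

```bash
python3 - <<'E'
from h import *
im=cv2.imread("pics/w1.png");o=get_obs();c=capture("wrist");T=wristT(c,o)
P=[ray(c,T,u,v,.018)[:2] for u,v in((241,173),(397,118),(416,193),(269,241))]
print(np.round(P,3),[round(np.linalg.norm(P[i]-P[i-1]),3) for i in range(4)])
C=np.mean(P,0);x=(P[0]+P[3]-P[1]-P[2]);x/=np.linalg.norm(x)
print("tray",C,x,np.arctan2(x[1],x[0]),"square",C-.043*x,"narrow",C+.055*x)
for u,v in((160,270),(106,308)):print(ray(c,T,u,v,.018))
print(move(o,[.57,-.30,.2]))
E
```

```text
[[0.49  0.256]
 [0.476 0.422]
 [0.557 0.426]
 [0.57  0.262]] [np.float64(0.08), np.float64(0.166), np.float64(0.081), np.float64(0.165)]
tray [0.52330615 0.34150656] [ 0.08091108 -0.99672132] -1.489796699670039 square [0.51982697 0.38436557] narrow [0.52775626 0.28668688]
[0.57272475 0.13367771 0.018     ]
[0.60269435 0.0546494  0.018     ]
dx -230 dy -597 dz 50 cur closing yaw 1.314
```

>>> send_rows(
  steps="-8 -20 2 0 1;-14 -37 3 0 1;-14 -37 3 0 1;-14 -37 3 0 1;-14 -37 3 0 1;-14 -37 3 0 1;-14 -37 3 0 1;-14 -37 3 0 1;-14 -37 3 0 1;-14 -37 3 0 1",
)

```text
time: 2.3
position: [0.5391, -0.0398, 0.2214]
eef_rot: [-0.0, 0.126, 0.992, 0.001]
contact_force: [0.1, 0.1, 0.7]
width: 1.002
gripper_force: 0.0
```

>>> send_rows(
  steps="-14 -37 3 0 1;-14 -37 3 0 1;-14 -37 3 0 1;-14 -37 3 0 1;-14 -37 3 0 1;-14 -37 3 0 1;-12 -22 3 0 1;0 0 0 0 1;0 0 0 0 1",
)

```text
time: 3.05
position: [0.5705, -0.3004, 0.1998]
eef_rot: [-0.0, 0.128, 0.992, 0.0]
contact_force: [1.3, 0.7, -0.3]
width: 0.996
gripper_force: 0.0
```

```bash
python3 - <<'E'
from h import *
o=get_obs();c=capture("wrist");T=wristT(c,o);im=c["img"];cv2.imwrite("pics/w2.png",im)
print(o["time"],o["position"],o["joints"])
E
```

```text
3.05 [ 0.57053858 -0.30035644  0.19977943] [ 0.58000366  0.78409612 -0.31237223  1.546461    0.28997921  0.8574552
  1.47573828]
```

View pics/w2.png

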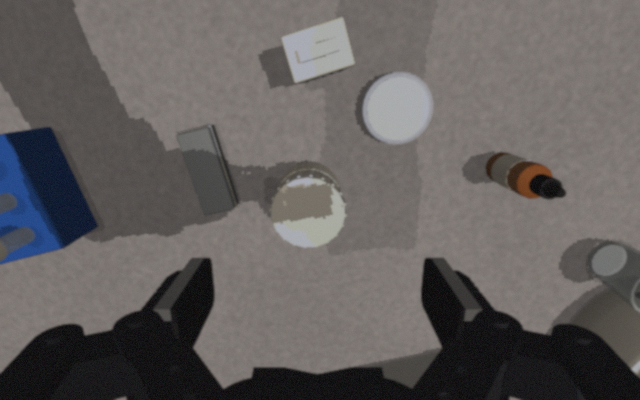

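The pot's cap is centred near (308,212), radius ~36 px; jar lid corners near (281,38),(343,18),(355,66),(294,82); dropper at right with its nozzle tip near (562,190).

```bash
python3 - <<'E'
from h import *
o=get_obs();c=capture("wrist");T=wristT(c,o)
a=ray(c,T,308,212,.066);print("pot",a,"diam",ray(c,T,345,212,.066)-ray(c,T,271,212,.066))
P=np.array([ray(c,T,u,v,.076)[:2] for u,v in((281,38),(343,18),(355,66),(294,82))])
e=P[1]-P[0]+P[2]-P[3]
print("jar",P.mean(0),[round(np.linalg.norm(P[i]-P[i-1]),3) for i in range(4)],"long yaw",np.arctan2(e[1],e[0]))
print("dropper",ray(c,T,562,190,.088),ray(c,T,545,187,.07),"body base",ray(c,T,492,165,0))
print(move(o,[a[0],a[1],.055]))
E
```

```text
pot [ 0.58758988 -0.31031653  0.066     ] diam [0.01440568 0.05512298 0.        ]
jar [ 0.47905192 -0.2741292 ] [np.float64(0.028), np.float64(0.041), np.float64(0.03), np.float64(0.041)] long yaw 1.5815222924322827
dropper [ 0.6089994  -0.13341058  0.088     ] [ 0.61173944 -0.13429892  0.07      ] body base [ 0.60846184 -0.14024093  0.        ]
dx -19 dy -8 dz 145 cur closing yaw 1.316
```

>>> send_rows(
  steps="-10 -4 20 0 1;-9 -4 30 0 1;0 0 30 0 1;0 0 30 0 1;0 0 22 0 1;0 0 13 0 1;0 0 0 0 1;0 0 0 0 -1;0 0 0 0 -1;0 0 0 0 -1",
)

```text
time: 3.98
position: [0.5886, -0.3133, 0.058]
eef_rot: [0.002, 0.128, 0.992, -0.0]
contact_force: [0.8, 0.8, -1.2]
width: 0.662
gripper_force: 63.6
```

>>> send_rows(
  steps="0 0 0 0 -1;0 0 0 0 -1;0 0 0 0 -1;0 0 0 0 -1;0 0 -10 0 -1;0 0 -25 0 -1;0 0 -30 0 -1;0 0 -20 0 -1;0 0 0 0 -1",
)

```text
time: 4.73
position: [0.5896, -0.3146, 0.1462]
eef_rot: [0.005, 0.128, 0.992, -0.001]
contact_force: [0.4, -0.1, -0.9]
width: 0.658
gripper_force: 63.8
```

```bash
python3 - <<'E'
from h import *
o=get_obs();print(move(o,[.520,.384,.14],1.65))
E
```

```text
dx 245 dy 658 dz 3 cur closing yaw 1.313 roll -0.337
```

>>> send_rows(
  steps="7 20 -15 0 -1;14 36 -15 0 -1;14 37 0 0 -1;14 37 0 0 -1;14 37 0 0 -1;14 37 0 0 -1;14 37 0 0 -1;14 37 0 0 -1;14 37 0 0 -1;14 37 0 0 -1",
)

```text
time: 5.57
position: [0.5467, 0.0625, 0.1705]
eef_rot: [-0.0, 0.128, 0.992, -0.0]
contact_force: [1.4, 0.6, -0.4]
width: 0.665
gripper_force: 63.9
```

>>> send_rows(
  steps="14 37 0 0 -1;14 37 0 0 -1;14 37 0 0 -1;14 37 0 0 -1;14 37 0 0 -1;14 37 0 0 -1;14 37 0 0 -1;14 37 0 0 -1;0 10 0 0 -1;0 0 0 0 -1",
)

```text
time: 6.4
position: [0.5147, 0.3913, 0.1705]
eef_rot: [-0.001, 0.125, 0.992, 0.002]
contact_force: [-0.3, -0.6, -0.3]
width: 0.661
gripper_force: 64.0
```

```bash
python3 - <<'E'
from h import *
o=get_obs();c=capture("wrist");T=wristT(c,o);cv2.imwrite("pics/w3.png",c["img"]);print(o["time"],o["position"],move(o,[.520,.384,.062]),o["contact_force"])
E
```

```text
6.4 [0.51467648 0.39130502 0.17047275] dx -7 dy -6 dz 108 cur closing yaw 1.321 [-0.32316673 -0.58648126 -0.28944886]
```

View pics/w3.png

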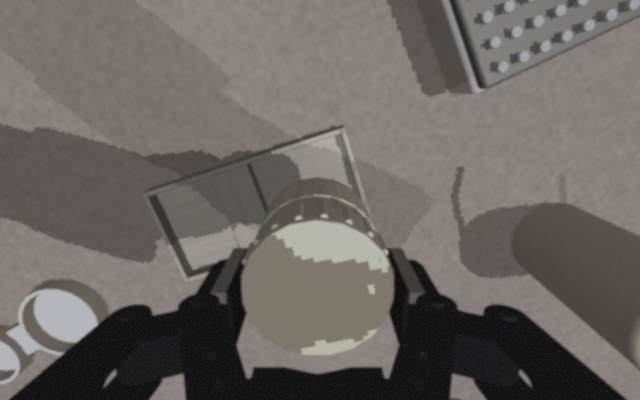

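>>> send_rows(
  steps="-4 -3 15 0 -1;-3 -3 28 0 -1;0 0 28 0 -1;0 0 20 0 -1;0 0 8 0 -1;0 0 0 0 -1;0 0 0 0 -1",
)

```text
time: 7.03
position: [0.5227, 0.3769, 0.0718]
eef_rot: [0.0, 0.129, 0.992, -0.0]
contact_force: [-0.7, 0.0, -0.1]
width: 0.658
gripper_force: 64.0
```

```bash
python3 - <<'E'
from h import *
o=get_obs();print(move(o,[.520,.384,.062]),o["contact_force"])
E
```

```text
dx 4 dy 6 dz 10 cur closing yaw 1.313 [-0.66938974  0.03931484 -0.14792061]
```

>>> send_rows(
  steps="4 6 2 0 -1;0 0 2 0 -1;0 0 2 0 -1;0 0 0 0 -1;0 0 0 0 -1",
)

```text
time: 7.45
position: [0.5198, 0.3846, 0.0656]
eef_rot: [0.0, 0.128, 0.992, 0.0]
contact_force: [0.5, 0.3, -1.3]
width: 0.662
gripper_force: 64.0
```

>>> send_rows(
  steps="0 0 2 0 -1;0 0 0 0 -1;0 0 0 0 -1",
)

```text
time: 7.7
position: [0.5197, 0.3844, 0.0632]
eef_rot: [-0.0, 0.128, 0.992, -0.0]
contact_force: [0.7, 0.3, -1.1]
width: 0.658
gripper_force: 64.0
```

>>> send_rows(
  steps="0 0 2 0 -1;0 0 0 0 -1;0 0 0 0 -1",
)

```text
time: 7.95
position: [0.5199, 0.3848, 0.0617]
eef_rot: [0.0, 0.128, 0.992, 0.0]
contact_force: [-0.6, -0.8, 4.1]
width: 0.659
gripper_force: 64.2
```

>>> send_rows(
  steps="0 0 0 0 -0.2;0 0 0 0 0.6;0 0 0 0 1;0 0 0 0 1;0 0 0 0 1;0 0 -15 0 1;0 0 -30 0 1;0 0 -35 0 1;0 0 -30 0 1;0 0 0 0 1",
)

```text
time: 8.78
position: [0.5229, 0.3873, 0.1778]
eef_rot: [0.004, 0.128, 0.992, 0.004]
contact_force: [0.8, 0.5, 0.7]
width: 0.995
gripper_force: 0.0
```

```bash
python3 - <<'E'
from h import *
o=get_obs();print(o["position"],move(o,[.48,-.274,.19],.01),o["joints"])
c=capture("wrist");cv2.imwrite("pics/w4.png",c["img"])
E
```

```text
[0.52291294 0.38734307 0.17775472] dx -127 dy -650 dz -18 cur closing yaw 1.314 roll 1.304 [-0.62046139  0.80328125 -0.16444136  1.56217726  0.16898194  0.7780253
  0.45882109]
```

View pics/w4.png

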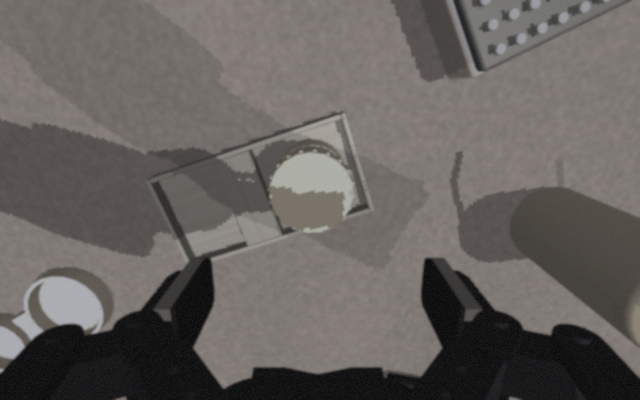

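The pot stands in the square cell: cap centre near (311,191), tray corners near (150,180), (345,114), (372,208), (190,262).

>>> send_rows(
  steps="-4 -20 -6 0 1;-7 -36 -6 0 1;-7 -36 -6 0 1;-7 -37 0 0 1;-7 -37 0 0 1;-7 -37 0 0 1;-7 -37 0 0 1;-7 -37 0 0 1;-7 -37 0 0 1;-7 -37 0 0 1",
)

```text
time: 9.67
position: [0.4943, 0.0263, 0.1884]
eef_rot: [-0.001, 0.128, 0.992, -0.0]
contact_force: [-0.1, -0.2, 0.3]
width: 1.002
gripper_force: 0.0
```

>>> send_rows(
  steps="-7 -37 0 0 1;-7 -37 0 0 1;-7 -37 0 0 1;-7 -37 0 0 1;-7 -37 0 0 1;-7 -37 0 0 1;-7 -37 0 0 1;-11 -40 0 0 1;0 0 0 0 1",
)

```text
time: 10.42
position: [0.4746, -0.2874, 0.188]
eef_rot: [-0.001, 0.135, 0.991, -0.003]
contact_force: [0.1, -0.3, 0.2]
width: 0.997
gripper_force: 0.0
```

>>> send_rows(
  steps="0 0 0 -0.12 1;0 0 0 -0.12 1;0 0 0 -0.12 1;0 0 0 -0.12 1;0 0 0 -0.12 1;0 0 0 -0.12 1;0 0 0 -0.12 1;0 0 0 -0.12 1;0 0 0 -0.12 1;0 0 0 -0.12 1",
)

```text
time: 11.25
position: [0.4769, -0.2759, 0.1882]
eef_rot: [-0.0, -0.457, 0.889, 0.001]
contact_force: [0.7, -0.1, 0.1]
width: 0.999
gripper_force: 0.0
```

>>> send_rows(
  steps="0 0 0 -0.12 1;0 0 0 -0.12 1;0 0 0 -0.12 1;0 0 0 -0.12 1;0 0 0 -0.12 1;0 0 0 -0.04 1;0 0 0 0 1;0 0 0 0 1",
)

```text
time: 11.92
position: [0.4767, -0.2753, 0.1875]
eef_rot: [-0.0, 0.708, -0.706, -0.002]
contact_force: [0.0, 0.5, -0.6]
width: 0.998
gripper_force: 0.0
```

```bash
python3 - <<'E'
from h import *
o=get_obs();print(o["time"],o["position"],move(o,[.479,-.274,.19],.01),o["joints"])
c=capture("wrist");cv2.imwrite("pics/w5.png",c["img"])
E
```

```text
11.9167 [ 0.47666305 -0.275328    0.18750512] dx -1 dy -2 dz -2 cur closing yaw -3.139 roll -0.007 [ 1.05365813  0.94312765 -1.17290695  1.82570967  0.98515301  1.10283781
  2.64761133]
```

View pics/w5.png

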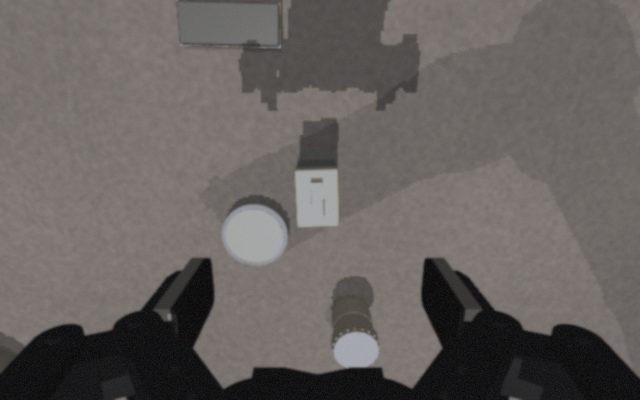

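>>> send_rows(
  steps="0 0 0 0.12 1;0 0 0 0.12 1;0 0 0 0.12 1;0 0 0 0.12 1;0 0 0 0.12 1;0 0 0 0.12 1;0 0 0 0.12 1;0 0 0 0.12 1;0 0 0 0.12 1;0 0 0 0.12 1",
)

```text
time: 12.8
position: [0.4774, -0.2758, 0.1895]
eef_rot: [-0.001, -0.183, 0.983, -0.001]
contact_force: [-0.3, -0.6, -0.3]
width: 0.996
gripper_force: 0.0
```

>>> send_rows(
  steps="0 0 0 0.12 1;0 0 0 0.12 1;0 0 0 0.12 1;0 0 0 0.12 1;0 0 0 0.12 1;0 0 0 0.12 1;0 0 0 0.12 1;0 0 0 0.12 1;0 0 0 0.12 1;0 0 0 0.12 1",
)

```text
time: 13.63
position: [0.4776, -0.2759, 0.1899]
eef_rot: [0.0, 0.404, 0.915, -0.001]
contact_force: [0.1, 0.4, 0.4]
width: 1.0
gripper_force: 0.0
```

>>> send_rows(
  steps="0 0 0 0.12 1;0 0 0 0.12 1;0 0 0 0.12 1;0 0 0 0.12 1;0 0 0 0.12 1;0 0 0 0.12 1;0 0 0 0.02 1;0 0 0 0 1;0 0 0 0 1",
)

```text
time: 14.38
position: [0.4775, -0.2758, 0.1894]
eef_rot: [-0.0, 0.704, 0.71, -0.0]
contact_force: [0.9, -0.0, -1.2]
width: 1.001
gripper_force: 0.0
```

```bash
python3 - <<'E'
from h import *
o=get_obs();print(o["time"],o["position"],o["joints"])
c=capture("wrist");T=wristT(c,o);im=c["img"];cv2.imwrite("pics/w6.png",im)
m=((im.min(2)>125)).astype(np.uint8)*255; m[330:]=0
for k in cv2.findContours(m,cv2.RETR_EXTERNAL,cv2.CHAIN_APPROX_NONE)[0]:
    if cv2.contourArea(k)<300: continue
    r=cv2.minAreaRect(k);b=np.array([ray(c,T,u,v,.076)[:2] for u,v in cv2.boxPoints(r)]);e=b[1]-b[0]
    print(np.round(r[0]),np.round(r[1]),b.mean(0),[round(np.linalg.norm(b[i]-b[i-1]),3) for i in (0,1)],np.arctan2(e[1],e[0]))
print(move(o,[.479,-.274,.052],.01))
E
```

```text
14.3833 [ 0.47752125 -0.27581236  0.18942805] [ 0.67515671  0.6973308  -0.39358636  1.84410208  0.40360135  0.67994498
  0.05463488]
[316. 196.] [57. 42.] [ 0.47782395 -0.27626452] [np.float64(0.042), np.float64(0.029)] 0.008313149103544606
[386. 110.] [71. 74.] [ 0.52309449 -0.21698926] [np.float64(0.048), np.float64(0.045)] 0.7880675906829047
dx 2 dy 2 dz 137 cur closing yaw 0.008 roll -0.002
```

View pics/w6.png

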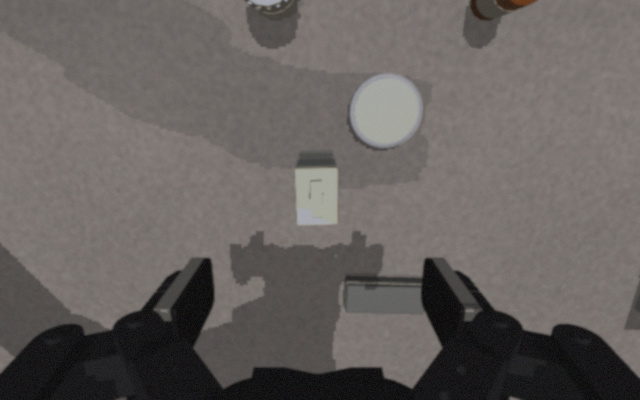

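The jar lid is right under the gripper at (316,196), aligned; the two nearby bystanders are lower than the fingertips will go.

>>> send_rows(
  steps="0 0 20 0 1;0 0 30 0 1;0 0 30 0 1;0 0 28 0 1;0 0 20 0 1;0 0 9 0 1;0 0 0 0 1;0 0 0 0 -1;0 0 0 0 -1;0 0 0 0 -1",
)

```text
time: 15.27
position: [0.478, -0.2762, 0.0533]
eef_rot: [0.0, 0.705, 0.709, 0.0]
contact_force: [0.4, -0.4, -0.4]
width: 0.607
gripper_force: 0.0
```

>>> send_rows(
  steps="0 0 0 0 -1;0 0 0 0 -1;0 0 0 0 -1;0 0 0 0 -1;0 0 0 0 -1;0 0 -10 0 -1;0 0 -30 0 -1;0 0 -30 0 -1;0 0 -30 0 -1;0 0 -20 0 -1",
)

```text
time: 16.1
position: [0.4777, -0.276, 0.175]
eef_rot: [0.0, 0.705, 0.709, 0.0]
contact_force: [0.7, -0.1, -1.5]
width: 0.342
gripper_force: 59.4
```

```bash
python3 - <<'E'
from h import *
o=get_obs();print(o["position"],o["width"],move(o,[.528,.287,.18],.081),o["joints"])
E
```

```text
[ 0.47771593 -0.2760251   0.17496616] 0.34173068819254576 dx 563 dy 54 dz -5 cur closing yaw 0.006 roll -0.075 [ 0.67140788  0.71878125 -0.38729305  1.8561968   0.42470232  0.64776277
  0.03348232]
```

>>> send_rows(
  steps="20 2 0 0 -1;34 3 0 0 -1;36 3 0 0 -1;36 3 0 0 -1;36 3 0 0 -1;36 4 0 0 -1;36 4 0 0 -1;36 4 0 0 -1;36 4 0 0 -1;36 4 0 0 -1",
)

```text
time: 16.93
position: [0.5089, 0.0681, 0.1726]
eef_rot: [-0.001, 0.705, 0.709, -0.0]
contact_force: [0.9, -0.6, -1.6]
width: 0.342
gripper_force: 59.5
```

>>> send_rows(
  steps="36 4 0 0 -1;36 4 0 0 -1;36 4 0 0 -1;36 4 0 0 -1;36 4 0 0 -1;30 0 0 0 -1;11 0 0 0 -1;0 0 0 -0.075 -1;0 0 0 0 -1;0 0 0 0 -1",
)

```text
time: 17.77
position: [0.5278, 0.2862, 0.1723]
eef_rot: [-0.001, 0.679, 0.734, -0.001]
contact_force: [0.9, 0.2, -1.8]
width: 0.345
gripper_force: 59.5
```

```bash
python3 - <<'E'
from h import *
o=get_obs();print(o["time"],o["position"],move(o,[.528,.287,.06],.081))
c=capture("wrist");T=wristT(c,o);cv2.imwrite("pics/w7.png",c["img"])
E
```

```text
17.7667 [0.5278281  0.28620659 0.17226478] dx 1 dy 0 dz 112 cur closing yaw 0.078 roll -0.003
```

View pics/w7.png

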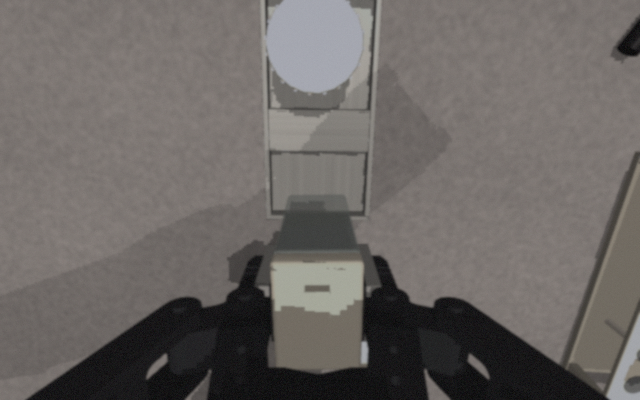

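Over the narrow cell: inner top edges at columns ~271 and ~366, rows ~152 (block) and ~212 (end wall); outer end at row ~218.

```bash
python3 - <<'E'
from h import *
o=get_obs();c=capture("wrist");T=wristT(c,o)
P=[ray(c,T,u,v,.018)[:2] for u,v in((270,152),(368,152),(272,212),(364,212))]
print(np.round(P,4),np.mean(P,0)); print("pot",ray(c,T,314,42,.07))
print(proj(c,T,[.528,.287,.018]))
E
```

```text
[[0.4898 0.3071]
 [0.5669 0.3131]
 [0.4934 0.257 ]
 [0.5696 0.2629]] [0.52992657 0.28500114]
pot [0.51947042 0.38400301 0.07      ]
(np.float64(316.28856629755495), np.float64(180.20017067949388))
```

>>> send_rows(
  steps="0 1 20 0 -1;0 0 30 0 -1;0 0 30 0 -1;0 0 20 0 -1;0 0 9 0 -1;0 0 0 0 -1;0 0 0 0 -1",
)

```text
time: 18.45
position: [0.5293, 0.2874, 0.0637]
eef_rot: [-0.001, 0.678, 0.735, -0.0]
contact_force: [-0.2, -0.2, -2.3]
width: 0.345
gripper_force: 59.5
```

>>> send_rows(
  steps="0 0 2 0 -1;0 0 2 0 -1;0 0 0 0 -1;0 0 0 0 -1",
)

```text
time: 18.78
position: [0.5292, 0.2878, 0.06]
eef_rot: [-0.001, 0.678, 0.735, 0.0]
contact_force: [0.7, 0.5, -2.0]
width: 0.345
gripper_force: 59.5
```

>>> send_rows(
  steps="0 0 2 0 -1;0 0 0 0 -1;0 0 0 0 -1",
)

```text
time: 19.03
position: [0.5288, 0.2876, 0.0572]
eef_rot: [-0.001, 0.678, 0.735, -0.0]
contact_force: [-0.3, -0.0, -1.9]
width: 0.344
gripper_force: 59.5
```

>>> send_rows(
  steps="0 0 1.5 0 -1;0 0 0 0 -1;0 0 0 0 -1",
)

```text
time: 19.28
position: [0.5289, 0.2877, 0.057]
eef_rot: [-0.001, 0.678, 0.735, -0.0]
contact_force: [-2.8, -1.6, 8.4]
width: 0.343
gripper_force: 60.7
```

>>> send_rows(
  steps="0 0 1 0 -1;0 0 0 0 -1;0 0 0 0 -1",
)

```text
time: 19.53
position: [0.5288, 0.2877, 0.057]
eef_rot: [-0.0, 0.678, 0.735, -0.0]
contact_force: [-3.9, -2.5, 17.6]
width: 0.346
gripper_force: 61.7
```

>>> send_rows(
  steps="0 0 -2 0 -1;0 0 0 0 -0.3;0 0 0 0 0.4;0 0 0 0 1;0 0 0 0 1;0 0 0 0 1;0 0 -15 0 1;0 0 -35 0 1;0 0 -40 0 1;0 0 -40 0 1",
)

```text
time: 20.37
position: [0.5284, 0.2871, 0.1875]
eef_rot: [-0.001, 0.678, 0.735, -0.001]
contact_force: [1.4, -0.8, -0.5]
width: 0.997
gripper_force: 0.0
```

```bash
python3 - <<'E'
from h import *
o=get_obs();print(o["position"],move(o,[.442,-.130,.18]))
c=capture("wrist");cv2.imwrite("pics/w8.png",c["img"])
E
```

```text
[0.5283786  0.28713724 0.18745185] dx -409 dy -120 dz 8 cur closing yaw 0.081
```

View pics/w8.png

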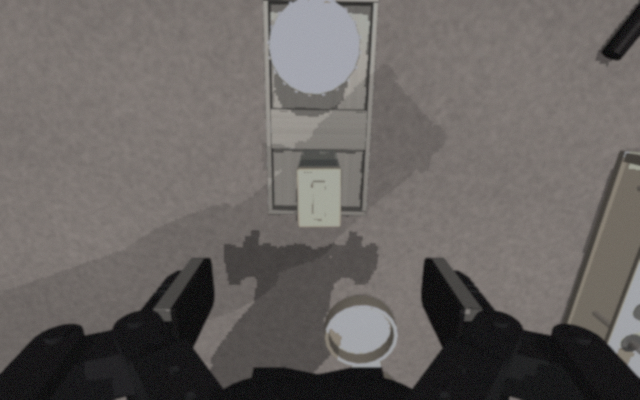

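The jar stands upright in the narrow cell; wide cup's rim is centred near (361,331).

>>> send_rows(
  steps="-20 -6 4 0 1;-35 -10 4 0 1;-35 -10 0 0 1;-35 -10 0 0 1;-35 -10 0 0 1;-35 -10 0 0 1;-35 -10 0 0 1;-35 -10 0 0 1;-35 -10 0 0 1;-35 -10 0 0 1",
)

```text
time: 21.25
position: [0.4599, -0.0557, 0.1785]
eef_rot: [-0.001, 0.678, 0.735, -0.0]
contact_force: [1.0, 0.1, 0.1]
width: 0.996
gripper_force: 0.0
```

>>> send_rows(
  steps="-35 -10 0 0 1;-35 -10 0 0 1;-4 -4 0 0 1;0 0 0 0 1;0 0 0 0 1",
)

```text
time: 21.67
position: [0.4426, -0.1294, 0.1785]
eef_rot: [-0.001, 0.678, 0.735, 0.0]
contact_force: [-0.1, 0.4, 0.5]
width: 0.997
gripper_force: 0.0
```

```bash
python3 - <<'E'
from h import *
o=get_obs();c=capture("wrist");T=wristT(c,o);im=c["img"];cv2.imwrite("pics/w9.png",im)
print(o["position"],o["joints"])
m=((im.min(2)>115)).astype(np.uint8)*255; m[300:]=0
for k in cv2.findContours(m,cv2.RETR_EXTERNAL,cv2.CHAIN_APPROX_NONE)[0]:
    if cv2.contourArea(k)<300: continue
    (u,v),r=cv2.minEnclosingCircle(k);a=ray(c,T,u,v,.058)
    print(round(u),round(v),round(r),a,np.linalg.norm(ray(c,T,u+r,v,.058)-a)*2,move(o,[a[0],a[1],.048]))
E
```

```text
[ 0.44262074 -0.12939093  0.17849123] [ 0.4107735   0.6228418  -0.35289261  2.1124499   0.44972275  0.478725
 -0.20472658]
402 278 31 [ 0.51405576 -0.19176308  0.058     ] 0.04759040531243751 dx -68 dy 66 dz 130 cur closing yaw 0.080
528 258 118 [ 0.60725551 -0.1675423   0.058     ] 0.1789623152883697 dx -51 dy 161 dz 130 cur closing yaw 0.080
569 196 30 [ 0.62422928 -0.11638316  0.058     ] 0.043131006496576474 dx -2 dy 182 dz 130 cur closing yaw 0.080
203 235 206 [ 0.36146264 -0.16796402  0.058     ] 0.30713499381879267 dx -32 dy -84 dz 131 cur closing yaw 0.080
448 175 71 [ 0.5346551  -0.10802213  0.058     ] 0.10051409851880848 dx 14 dy 94 dz 130 cur closing yaw 0.080
578 122 95 [ 0.61564247 -0.06424715  0.058     ] 0.12879407856288205 dx 51 dy 178 dz 130 cur closing yaw 0.080
600 54 20 [ 0.61703183 -0.02174801  0.058     ] 0.02503393223700036 dx 93 dy 183 dz 130 cur closing yaw 0.080
190 22 24 [ 0.35554982 -0.02362691  0.058     ] 0.029773606538352336 dx 112 dy -78 dz 131 cur closing yaw 0.080
368 72 132 [ 0.470138   -0.04390529  0.058     ] 0.17132898350096934 dx 83 dy 34 dz 131 cur closing yaw 0.080
```

View pics/w9.png

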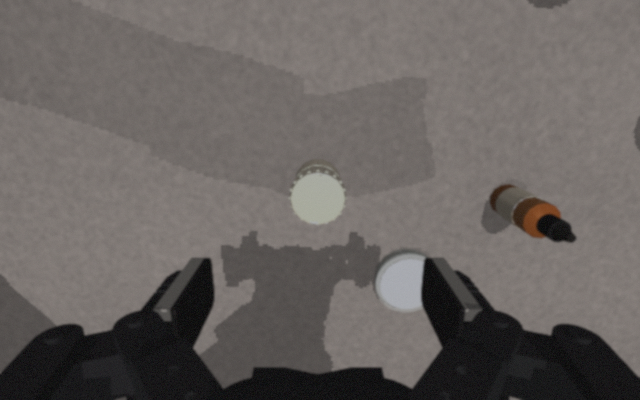

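Small pot cap centred at (318,199); dropper base edge near (498,196), tip near (573,238).

```bash
python3 - <<'E'
from h import *
o=get_obs();c=capture("wrist");T=wristT(c,o)
a=ray(c,T,318,199,.058);print(a,np.linalg.norm(ray(c,T,345,199,.058)-ray(c,T,290,199,.058)),move(o,[a[0],a[1],.048]))
print("tip",ray(c,T,573,238,.088),"shoulder",ray(c,T,543,220,.058))
o2=dict(o);
# cup seen in w8 at position (.52838,.28714,.18745), yaw .081: same orientation
T2=T.copy();T2[:3,3]+=np.array([.5283786,.28713724,.18745185])-o["position"]
print("cup",ray(c,T2,361,331,.018),ray(c,T2,325,331,.018),ray(c,T2,397,331,.018))
E
```

```text
[ 0.44506942 -0.13204917  0.058     ] 0.03968320211077781 dx -4 dy 2 dz 131 cur closing yaw 0.082
tip [ 0.61286447 -0.13560694  0.088     ] shoulder [ 0.61111412 -0.13457392  0.058     ]
cup [0.58466298 0.13710714 0.018     ] [0.54966622 0.13421443 0.018     ] [0.61965681 0.1399996  0.018     ]
```

>>> send_rows(
  steps="-2 1 20 0 1;-2 1 30 0 1;0 0 30 0 1;0 0 26 0 1;0 0 18 0 1;0 0 7 0 1;0 0 0 0 1;0 0 0 0 -1;0 0 0 0 -1;0 0 0 0 -1",
)

```text
time: 22.6
position: [0.4453, -0.1335, 0.0486]
eef_rot: [0.0, 0.678, 0.735, 0.001]
contact_force: [0.5, -0.8, -0.0]
width: 0.605
gripper_force: 0.0
```

>>> send_rows(
  steps="0 0 0 0 -1;0 0 0 0 -1;0 0 0 0 -1;0 0 0 0 -1;0 0 0 0 -1;0 0 -10 0 -1;0 0 -30 0 -1;0 0 -40 0 -1;0 0 -40 0 -1;0 0 0 0 -1",
)

```text
time: 23.43
position: [0.4479, -0.1343, 0.1738]
eef_rot: [0.004, 0.678, 0.735, 0.003]
contact_force: [0.3, -0.5, -1.4]
width: 0.448
gripper_force: 60.4
```

```bash
python3 - <<'E'
from h import *
o=get_obs();print(o["position"],move(o,[.580,.100,.17]))
E
```

```text
[ 0.44787373 -0.13432321  0.17382028] dx 223 dy 150 dz 5 cur closing yaw 0.080
```

>>> send_rows(
  steps="15 12 0 0 -1;28 22 0 0 -1;28 22 0 0 -1;28 22 0 0 -1;28 22 0 0 -1;28 22 0 0 -1;20 18 0 0 -1;10 10 0 0 -1;0 0 0 0 -1;0 0 0 0 -1",
)

```text
time: 24.27
position: [0.5789, 0.0629, 0.1674]
eef_rot: [-0.001, 0.678, 0.735, -0.001]
contact_force: [-0.9, -1.5, -1.0]
width: 0.45
gripper_force: 60.4
```

```bash
python3 - <<'E'
from h import *
o=get_obs();c=capture("wrist");cv2.imwrite("pics/w10.png",c["img"]);print(o["position"])
E
```

```text
[0.57892959 0.06287634 0.16743491]
```

View pics/w10.png

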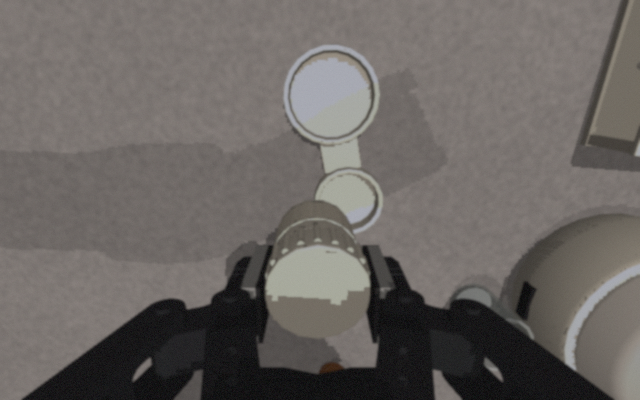

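```bash
python3 - <<'E'
from h import *
o=get_obs();c=capture("wrist");T=wristT(c,o)
a=ray(c,T,331.5,94,.018);b=ray(c,T,349,200,.018)
print("wide",a,np.linalg.norm(ray(c,T,379,94,.018)-ray(c,T,284,94,.018)),"narrow",b,np.linalg.norm(ray(c,T,383,200,.018)-ray(c,T,315,200,.018)),np.linalg.norm(a-b))
print(move(o,[a[0],a[1],.0526]))
E
```

```text
wide [0.58406653 0.13029293 0.018     ] 0.07020903291799335 narrow [0.6056353  0.04951011 0.018     ] 0.05483475104637388 0.0836126571301839
dx 68 dy 12 dz 115 cur closing yaw 0.080
```

>>> send_rows(
  steps="15 3 0 0 -1;28 4 0 0 -1;25 4 0 0 -1;0 0 20 0 -1;0 0 30 0 -1;0 0 30 0 -1;0 0 20 0 -1;0 0 8 0 -1;0 0 0 0 -1;0 0 0 0 -1",
)

```text
time: 25.2
position: [0.5847, 0.1307, 0.0601]
eef_rot: [-0.001, 0.678, 0.735, -0.0]
contact_force: [0.7, -0.5, 0.9]
width: 0.45
gripper_force: 60.4
```

>>> send_rows(
  steps="0 0 2 0 -1;0 0 2 0 -1;0 0 0 0 -1;0 0 0 0 -1",
)

```text
time: 25.53
position: [0.5849, 0.1317, 0.0562]
eef_rot: [-0.001, 0.678, 0.735, 0.0]
contact_force: [-0.4, -0.5, 1.0]
width: 0.451
gripper_force: 60.4
```

>>> send_rows(
  steps="0 0 1.5 0 -1;0 0 0 0 -1;0 0 0 0 -1",
)

```text
time: 25.78
position: [0.5846, 0.1316, 0.054]
eef_rot: [-0.001, 0.678, 0.735, -0.0]
contact_force: [0.0, -0.7, 0.7]
width: 0.448
gripper_force: 60.4
```

>>> send_rows(
  steps="0 0 1.5 0 -1;0 0 0 0 -1;0 0 0 0 -1",
)

```text
time: 26.03
position: [0.5848, 0.1317, 0.0529]
eef_rot: [-0.001, 0.678, 0.735, -0.0]
contact_force: [-0.9, -0.2, 3.7]
width: 0.449
gripper_force: 60.8
```

>>> send_rows(
  steps="0 0 1 0 -1;0 0 0 0 -1;0 0 0 0 -1",
)

```text
time: 26.28
position: [0.5848, 0.1318, 0.0528]
eef_rot: [-0.0, 0.678, 0.735, 0.0]
contact_force: [-3.4, -1.5, 11.6]
width: 0.449
gripper_force: 61.7
```

>>> send_rows(
  steps="0 0 -2 0 -1;0 0 0 0 -0.1;0 0 0 0 0.5;0 0 0 0 1;0 0 0 0 1;0 0 0 0 1;0 0 -20 0 1;0 0 -35 0 1;0 0 -40 0 1;0 0 -40 0 1",
)

```text
time: 27.12
position: [0.584, 0.1313, 0.1894]
eef_rot: [-0.001, 0.678, 0.735, -0.001]
contact_force: [1.1, -0.1, 0.3]
width: 0.997
gripper_force: 0.0
```

```bash
python3 - <<'E'
from h import *
o=get_obs();print(o["position"],move(o,[.611,-.1345,.19]))
E
```

```text
[0.58403577 0.13131859 0.18936487] dx -267 dy 5 dz -1 cur closing yaw 0.081
```

>>> send_rows(
  steps="-18 0 0 0 1;-33 1 0 0 1;-36 1 0 0 1;-36 1 0 0 1;-36 1 0 0 1;-36 1 0 0 1;-36 0 0 0 1;-25 0 0 0 1;-11 0 0 0 1;0 0 0 0 1",
)

```text
time: 27.95
position: [0.6108, -0.1385, 0.1878]
eef_rot: [-0.0, 0.68, 0.733, -0.001]
contact_force: [-0.1, -0.5, -0.9]
width: 0.999
gripper_force: 0.0
```

>>> send_rows(
  steps="0 0 0 0 1;0 0 0 0 1",
)

```text
time: 28.12
position: [0.6114, -0.1309, 0.1884]
eef_rot: [-0.002, 0.677, 0.736, 0.001]
contact_force: [-0.4, 0.3, -0.3]
width: 0.999
gripper_force: 0.0
```

```bash
python3 - <<'E'
from h import *
o=get_obs();c=capture("wrist");T=wristT(c,o);cv2.imwrite("pics/w11.png",c["img"]);print(o["position"])
im=c["img"];h=cv2.cvtColor(im,cv2.COLOR_BGR2HSV);m=cv2.inRange(h,(3,110,40),(22,255,255))
ys,xs=np.nonzero(m);print(len(xs),np.percentile(xs,[2,50,98]),np.percentile(ys,[2,50,98]))
for u,v,z in((np.median(xs),np.percentile(ys,90),.056),):print(ray(c,T,u,v,z))
print(proj(c,T,[.611,-.1345,.056]),proj(c,T,[.611,-.1345,.088]))
E
```

```text
[ 0.61139582 -0.13090731  0.18836015]
646 [298. 315. 331.] [178. 190. 208.]
[ 0.61157182 -0.14146866  0.056     ]
(np.float64(315.00273353323615), np.float64(194.16854453863672)) (np.float64(314.64572023206506), np.float64(207.86410512364552))
```

View pics/w11.png

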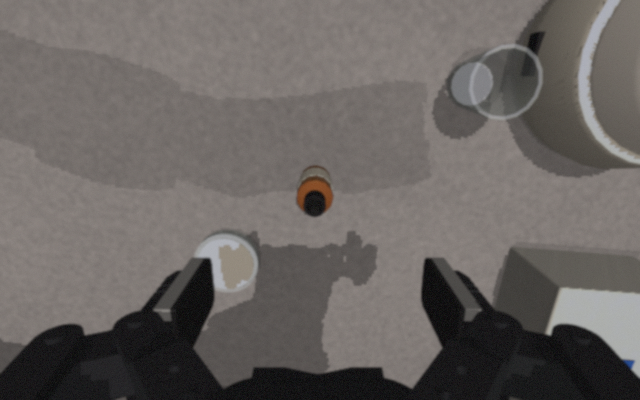

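Dropper is centred under the hand, at (315,195), just where predicted; the beaker is well clear at upper right.

>>> send_rows(
  steps="0 0 20 0 1;0 0 30 0 1;0 0 30 0 1;0 0 28 0 1;0 0 22 0 1;0 0 14 0 1;0 0 0 0 1;0 0 0 0 1",
)

```text
time: 28.83
position: [0.6113, -0.1327, 0.0443]
eef_rot: [-0.001, 0.677, 0.736, -0.0]
contact_force: [0.1, 0.2, -0.9]
width: 1.0
gripper_force: 0.0
```

>>> send_rows(
  steps="0 0 0 0 -1;0 0 0 0 -1;0 0 0 0 -1;0 0 0 0 -1;0 0 0 0 -1;0 0 0 0 -1;0 0 0 0 -1;0 0 0 0 -1;0 0 0 0 -1",
)

```text
time: 29.58
position: [0.6113, -0.1343, 0.0451]
eef_rot: [-0.0, 0.678, 0.735, -0.0]
contact_force: [-1.1, -0.4, 7.3]
width: 0.308
gripper_force: 58.8
```

>>> send_rows(
  steps="0 0 -10 0 -1;0 0 -30 0 -1;0 0 -35 0 -1;0 0 -35 0 -1;0 0 0 0 -1;0 0 0 0 -1",
)

```text
time: 30.08
position: [0.6128, -0.1344, 0.1571]
eef_rot: [0.001, 0.678, 0.735, 0.001]
contact_force: [-0.2, 0.1, -1.7]
width: 0.305
gripper_force: 59.1
```

```bash
python3 - <<'E'
from h import *
o=get_obs();print(o["position"],move(o,[.605,.049,.15]))
E
```

```text
[ 0.61280861 -0.1343524   0.15706343] dx 183 dy 7 dz 7 cur closing yaw 0.080
```

>>> send_rows(
  steps="15 1 0 0 -1;28 1 0 0 -1;34 1 0 0 -1;34 1 0 0 -1;34 1 0 0 -1;24 1 0 0 -1;14 1 0 0 -1;0 0 0 0 -1;0 0 0 0 -1;0 0 0 0 -1",
)

```text
time: 30.92
position: [0.6031, 0.0463, 0.1536]
eef_rot: [-0.001, 0.679, 0.734, -0.002]
contact_force: [0.3, -1.4, -0.3]
width: 0.308
gripper_force: 59.1
```

>>> send_rows(
  steps="0 0 15 0 -1;0 0 28 0 -1;0 0 28 0 -1;0 0 18 0 -1;0 0 8 0 -1;0 0 0 0 -1;0 0 0 0 -1",
)

```text
time: 31.5
position: [0.6037, 0.0476, 0.0577]
eef_rot: [-0.001, 0.679, 0.734, -0.0]
contact_force: [0.1, 0.7, 0.2]
width: 0.306
gripper_force: 59.1
```

```bash
python3 - <<'E'
from h import *
o=get_obs();print(o["position"],move(o,[.605,.049,.049]),o["contact_force"])
E
```

```text
[0.60367532 0.0475555  0.0576503 ] dx 1 dy 1 dz 9 cur closing yaw 0.079 [0.05385541 0.71742686 0.17448146]
```

>>> send_rows(
  steps="1 1 2 0 -1;0 0 2 0 -1;0 0 2 0 -1;0 0 0 0 -1;0 0 0 0 -1",
)

```text
time: 31.92
position: [0.6043, 0.05, 0.0517]
eef_rot: [-0.001, 0.678, 0.735, -0.0]
contact_force: [-0.3, 0.2, -0.6]
width: 0.307
gripper_force: 59.1
```

>>> send_rows(
  steps="0 0 1.5 0 -1;0 0 0 0 -1;0 0 0 0 -1",
)

```text
time: 32.17
position: [0.6042, 0.0499, 0.0499]
eef_rot: [-0.001, 0.678, 0.735, -0.0]
contact_force: [0.3, 0.2, 0.0]
width: 0.308
gripper_force: 59.1
```

>>> send_rows(
  steps="0 0 1.5 0 -1;0 0 0 0 -1;0 0 0 0 -1",
)

```text
time: 32.42
position: [0.6044, 0.05, 0.0492]
eef_rot: [-0.001, 0.678, 0.735, -0.0]
contact_force: [-1.4, -0.0, 5.8]
width: 0.306
gripper_force: 59.8
```

>>> send_rows(
  steps="0 0 -1 0 -1;0 0 0 0 -0.3;0 0 0 0 0.4;0 0 0 0 1;0 0 0 0 1;0 0 0 0 1;0 0 -15 0 1;0 0 -30 0 1;0 0 -40 0 1;0 0 -40 0 1",
)

```text
time: 33.25
position: [0.6034, 0.0497, 0.1749]
eef_rot: [-0.002, 0.678, 0.735, -0.001]
contact_force: [1.2, 0.3, 0.3]
width: 0.998
gripper_force: 0.0
```

>>> send_rows(
  steps="0 -20 -15 0 1;-20 -40 -15 0 1;-20 -40 0 0 1;-20 -40 0 0 1;0 -20 0 0 1;0 0 0 0 1;0 0 0 0 1;0 0 0 0 1",
)

```text
time: 33.92
position: [0.4609, -0.0164, 0.2032]
eef_rot: [-0.0, 0.678, 0.735, 0.001]
contact_force: [1.3, 0.4, -0.6]
width: 0.998
gripper_force: 0.0
```

```bash
python3 - <<'E'
from h import *
exp={"dropperbody":[.605,.0495,.06],"droptip":[.605,.0495,.092],"small":[.584,.131,.062],"large":[.52,.384,.07],"jar":[.529,.287,.08]}
o=get_obs();print(o["time"],o["position"],o["contact_force"])
for n in("wrist","top","side"):
    c=capture(n);T=wristT(c,o) if n=="wrist" else np.array(c["cam_to_world"]);im=c["img"];h=cv2.cvtColor(im,cv2.COLOR_BGR2HSV)
    m=cv2.inRange(h,(3,110,30),(22,255,255))
    for k in cv2.findContours(m,cv2.RETR_EXTERNAL,cv2.CHAIN_APPROX_NONE)[0]:
        if cv2.contourArea(k)>15:print(n,"amber",cv2.boundingRect(k))
    print({k:np.round(proj(c,T,v)).astype(int).tolist() for k,v in exp.items()})
    if n=="top":
        m=(im.min(2)>150).astype(np.uint8);m[:130]=0;m[290:]=0
        for k in cv2.findContours(m,cv2.RETR_EXTERNAL,cv2.CHAIN_APPROX_NONE)[0]:
            if cv2.contourArea(k)>25:print("bright",cv2.boundingRect(k),cv2.contourArea(k))
        g=cv2.cvtColor(im,cv2.COLOR_BGR2GRAY).astype(int);g0=cv2.cvtColor(cv2.imread("pics/top0.png"),cv2.COLOR_BGR2GRAY).astype(int)
        for b,(u,v) in {"petri":(413,228),"mailer":(485,222),"beaker":(339,147)}.items():
            print(b,np.abs(g-g0)[v-16:v+16,u-16:u+16].mean())
E
```

```text
33.9167 [ 0.46092667 -0.01642916  0.20315249] [ 1.25665893  0.43152201 -0.57294377]
wrist amber (471, 102, 8, 21)
wrist amber (491, 98, 44, 38)
{'dropperbody': [518, 115], 'droptip': [545, 118], 'small': [519, -13], 'large': [526, -693], 'jar': [506, -397]}
top amber (296, 193, 11, 12)
{'dropperbody': [300, 197], 'droptip': [299, 194], 'small': [265, 206], 'large': [153, 236], 'jar': [194, 231]}
bright (153, 251, 20, 5) 39.5
bright (198, 242, 19, 10) 133.0
bright (567, 238, 8, 7) 32.5
bright (622, 237, 8, 7) 31.0
bright (609, 237, 7, 7) 31.5
bright (595, 237, 8, 8) 34.5
bright (581, 237, 8, 8) 34.5
bright (579, 224, 8, 7) 33.5
bright (566, 224, 7, 7) 32.5
bright (620, 223, 8, 7) 32.5
bright (607, 223, 7, 7) 31.5
bright (593, 223, 7, 8) 32.5
bright (634, 222, 6, 8) 30.5
bright (140, 218, 77, 36) 1055.5
bright (402, 216, 23, 23) 385.5
bright (564, 211, 7, 7) 31.5
bright (604, 210, 8, 7) 31.0
bright (591, 210, 7, 7) 31.0
bright (577, 210, 8, 8) 33.5
bright (632, 209, 8, 8) 38.5
bright (618, 209, 8, 8) 31.0
bright (254, 196, 55, 29) 543.5
bright (31, 187, 11, 5) 32.5
bright (33, 180, 10, 5) 27.5
bright (122, 130, 26, 12) 69.0
petri 14.2666015625
mailer 11.322265625
beaker 10.408203125
side amber (299, 205, 11, 11)
side amber (0, 32, 356, 199)
side amber (426, 0, 100, 52)
{'dropperbody': [303, 208], 'droptip': [302, 198], 'small': [288, 235], 'large': [224, 352], 'jar': [258, 301]}
```

>>> send_rows(
  steps="25 10 -10 0 1;35 15 -10 0 1;35 15 0 0 1;20 15 0 0 1;10 0 0 0 1;0 0 0 0 1;0 0 0 0 1;0 0 0 0 1",
)

```text
time: 34.73
position: [0.5036, 0.1101, 0.2224]
eef_rot: [-0.001, 0.679, 0.734, -0.002]
contact_force: [0.3, -0.1, -0.5]
width: 0.999
gripper_force: 0.0
```

```bash
python3 - <<'E'
from h import *
o=get_obs();c=capture("wrist");T=wristT(c,o);im=c["img"];g=cv2.cvtColor(im,cv2.COLOR_BGR2GRAY);cv2.imwrite("pics/w12.png",im)
print(o["position"],"cap expected",proj(c,T,[.584,.131,.062]),"rim",proj(c,T,[.584,.131,.018]))
H=cv2.HoughCircles(g,cv2.HOUGH_GRADIENT,1,15,param1=80,param2=18,minRadius=15,maxRadius=50)
for u,v,r in H[0][:8]:
    a=ray(c,T,u,v,.062);print(round(u),round(v),round(r),a.round(4),"dia@.062",np.linalg.norm(ray(c,T,u+r,v,.062)-a)*2)
E
```

```text
[0.50364509 0.11007682 0.22240421] cap expected (np.float64(417.09658184043604), np.float64(162.2982602213622)) rim (np.float64(404.57494400987883), np.float64(152.65565871905034))
406 154 39 [0.5743 0.1375 0.062 ] dia@.062 0.06348014462069551
408 234 25 [0.5858 0.0684 0.062 ] dia@.062 0.04349193581844595
418 166 42 [0.5848 0.1284 0.062 ] dia@.062 0.0676828433585399
392 160 29 [0.5639 0.1309 0.062 ] dia@.062 0.04750008675265492
418 246 22 [0.5962 0.0579 0.062 ] dia@.062 0.0390691545501399
418 144 19 [0.5827 0.1462 0.062 ] dia@.062 0.030998471991561072
512 318 16 [ 0.6956 -0.0089  0.062 ] dia@.062 0.02980458468539267
424 228 16 [0.5986 0.075  0.062 ] dia@.062 0.0271179808836996
```

```bash
python3 - <<'E'
import cv2
g=cv2.cvtColor(cv2.imread("pics/w12.png"),cv2.COLOR_BGR2GRAY)
for v in range(106,210,5):print(v,g[v,350:470:4])
E
```

```text
106 [108 108 111 113 109 108 102 108 107 106 106 112 110 111 111 110 116 120
 123 119 120 122 120 121 119 122 123 122 118 121]
111 [105 105 110 106 107 108 103 109 110 112 105 107 106 109 106 103 111 121
 123 121 117 122 124 125 126 118 124 125 123 126]
116 [107 109 106 110 110 108 108 108 110 106  96 112 149 160 164 165 163 144
 133 123 120 126 125 124 126 123 122 124 122 124]
121 [108 111 110 108 108 107 106 104  90 142 161 140 118 132 131 115 112 105
 133 166 136 125 125 129 124 122 122 122 126 123]
126 [107 111 105 105 107 107  99 105 165 141 159 166 169 168 167 168 165 128
 117  88 149 152 125 124 127 122 121 122 123 118]
131 [108 103 110 105 106  99 106 166 167 167 168 144 106 101 104 119 155 167
 165 120  88 139 153 124 127 125 125 123 125 125]
136 [107 107 108 103 109  83 166 166 168 162  90  85 107 102  82 133 106 141
 113 149 110  69 161 132 122 125 125 121 121 122]
141 [108 109 109 105  89 146 166 168 163  82  83  99  82 122 156 168 168 168
 167 168 165 114 103 157 122 126 124 119 122 122]
146 [104 105 106 107  77 165 168 168 107  68  77  75 132 169 168 167 166 168
 169 16
[... 866 characters left out ...]
153 165 167 168
 167 160 127 122 124 122 122 121 126 124 120 121]
186 [112 109 108 110 120 121 118  97  88 126 149 128 108 116 125 146 168 168
 154 123 122 122 122 124 122 122 124 122 120 119]
191 [110 114 120 121 127 121 119 120 126 122  83 160 164 155 168 170 170 171
 157 121 118 121 124 122 123 122 119 122 120 120]
196 [117 118 122 119 121 122 118 120 126 115 106 159 170 170 172 169 171 169
 166 124 124 118 115 123 120 117 117 120 125 121]
201 [120 122 122 122 122 120 126 124 121 121 121 150 169 171 171 170 170 170
 167 122 121 121 119 120 120 120 119 119 119 122]
206 [123 119 119 121 125 121 120 126 122 123 113 122 171 171 169 158 153 156
 159 111 124 123 125 123 122 118 122 118 118 119]
```

The cap shows as a clean disc centred at about (417,162), exactly where an upright pot on the cup floor should appear.

```bash
python3 -c "
from plant import *
print(close_job())"
```

```text
the job is handed in; nothing more can be done
None
```

The job is handed in, with about 35 s of the 96 s used: large pot in the tray's square cell, staining jar in its narrower cell, small pot in the wider cup and dropper bottle in the narrower cup. All four read upright and on the floor, and I never touched the petri dish, slide mailer or beaker.

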